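# Stand the dissecting boards on edge in the drying rack

### The job

Two washed dissecting boards lean side by side on the draining stand; they look alike, but one is thicker. Stand both upright on edge in the steel rack, the thin board in the narrow free slot (at the end of the rack away from the lid) and the thick board in the wide slot (the middle one), in line with their slots and near their middle. Lower each fully home onto the slot's floor before letting go, without dropping or forcing it, and leave the lid already in the rack, the bowl, the bottle and the jar where they are.

Things in the scene. Friction and masses are not known exactly. Their poses are not given: they have to be found in the camera images.
- board_p: one of two like grey plastic boards, 110 mm wide, 125 high; one is 9 mm thick (0.12 kg), the other 14 (0.18 kg), not told which: feel or see. Origin: middle of the lower edge of its back face. z up the board, y along its width, x out of the front face (back face at x = 0). Starts leaning on the stand 30 deg from vertical, top towards the robot; the top 53 mm are free to pinch
- board_q: the other of two like grey plastic boards, 110 mm wide, 125 high; one is 9 mm thick (0.12 kg), the other 14 (0.18 kg), not told which: feel or see. Origin: middle of the lower edge of its back face. z up the board, y along its width, x out of the front face (back face at x = 0). Starts leaning on the stand 30 deg from vertical, top towards the robot; the top 53 mm are free to pinch
- board_p_foot (a point): middle of board_p's lower edge, halfway through its thickness; axes as the board's
- board_q_foot (a point): middle of board_q's lower edge, halfway through its thickness; axes as the board's
- stand: fixed steel wire stand, 260 mm long (y) on a 280 x 120 mm foot. Wire backs lean 30 deg from vertical, top towards -x, 72 mm high along the slope (top 86 mm above the bench), with a 30 mm deep wire ledge square to them; boards rest on both. Origin on the bench below the line where back and ledge meet (22 mm up); boards at y = +70 and -70 mm
- rack: fixed steel wire rack with three parallel slots between wire hoops, base 150 mm in x, 130 mm in y, 50 mm high; origin under its middle on the bench. Slots run along y, at x = -50 mm (end, 11 mm wide, holds the lid), x = 0 (middle, wide slot, 16 mm) and x = +50 mm (other end, narrow slot, 11 mm, free)
- slot_wide (a point): middle of the floor of the wide (middle) slot, 10 mm above the bench (the floor is two cross rods at y = -35 and 35 mm). x across the slot, y along it, z up. The clear gap is 16 mm between two upright hoops of 6 mm round wire, 96 mm long in y, their tops 40 mm above this floor; a board a few mm off lands on the wire and must be eased over by touch
- slot_narrow (a point): middle of the floor of the narrow (end) slot, 10 mm above the bench (the floor is two cross rods at y = -35 and 35 mm). x across the slot, y along it, z up. The clear gap is 11 mm between two upright hoops of 6 mm round wire, 96 mm long in y, their tops 40 mm above this floor; a board a few mm off lands on the wire and must be eased over by touch
- tray_lid: bystander: loose aluminium tray lid, 8 mm thick, 100 mm wide, 85 mm high, standing in the rack's third slot (x = -50 mm); origin at the middle of its lower edge
- bowl: bystander: loose steel bowl, 100 mm across, 40 mm high; origin under its middle
- bottle: bystander: loose white plastic bottle, 60 mm across, 170 mm high; origin under its middle
- jar: bystander: loose amber glass jar, 64 mm across, 80 mm high; origin under its middle
Mind the look-alikes: they are no part of the job. Leave any white look-alike of the board_q alone.

How it is judged:
By the outcome, as a careful person would: the job done as asked, in the order asked, and still so for the second after the job is handed in, with the robot touching nothing.
It also fails if it takes over 70 s, if anything falls off the work surface, if the arm or the gripper's body presses on something with over 40 N, if the wrist force passes 120 N, or if a joint passes its speed limit or range.

### The arm

A 6-joint arm with a two-finger parallel gripper is mounted at the origin on the work surface. World frame = base frame: x ahead of the robot, y to its left, z up, the work surface at z = 0. Lengths are in m, angles in rad, forces in N, time in s.
With the tool pointing down it reaches from about 0.35 to 0.775 m from the base axis. Payload 7.3 kg.
Tool frame: the origin (TCP) lies on the centre line of the jaws, within the pads' length; the fingertips stand 11 mm ahead of it and the grasp point (between the pads) lies 8 mm behind it; y points along the fingers, z is the direction in which the jaws open and shut, and the axes are right-handed (so a half turn about y gives the same grasp; the last joint's range is limited). The gripper opens to 92 mm and grips with 3 to 60 N. Pads are 19 mm wide; open, the fingers measure 130 mm over their backs; the gripper's body (75 mm by 190 mm) begins 47 mm behind the grasp point.
Start: joints at [-1.434, 0.342, 1.524, -0, 1.275, -0.146], TCP at [0.147, -0.504, 0.238] pointing down, gripper open.
Joint ranges: [-2.53, 2.53], [-0.77, 2.02], [0.04, 2.7], [-1, 4.14], [0.28, 2.66], [-3.11, 3.11]. Speed limits (rad/s): [2.57, 2.57, 3.14, 3.14, 3.14, 3.14].

### API

Orientations are given as [roll, pitch, yaw] about the fixed x, y, z axes, in that order (R = Rz(yaw) Ry(pitch) Rx(roll)).
In Python, from cell import robot, cams gives the robot as it stands.
- The arm moves only by the tool apply_moves, never from a script. Its argument "plan" is a list of rows, each a list of 7 numbers: the shift along the tool's x, y, z in m, then the turn, a rotation vector about the tool's x, y, z in degrees, then the gripper command: -1 is fully open, 1 is shut, values between are in proportion. A call has exactly 5 rows; each row is the pose to reach, as a shift and turn from the pose commanded when the call began, along the tool's axes at that moment; what a row does not reach only later rows make up. A row lasts 1/8 s, in which the tool goes at most 62.5 mm and 10.7 degrees, less where a joint would pass 70% of its speed; a pose out of reach is approached as far as the arm can. A call with a gripper value outside its range is refused whole. The fingers move at their own pace and stop on an object; "squeeze" is the grip in N (left out, the last holds). Time passes only in rows, so rows that repeat a pose let the fingers close, or fill a call up. It gives the time, the measured TCP pose, the force and the opening at its end, in the units of the state.
- robot.observe(): the state, without advancing time (a new reading comes with each control period).
- cams.read_camera(name): name is "scene" or "top" or "wrist"; returns the picture (480x640x3 uint8, blue, green, red); there is no depth.
- cams.calibration(name): a dict with "fx", "fy", "cx", "cy" (pixels), "extrinsics" (4x4, takes a point from world to camera coordinates); the wrist camera has in their place "T_tool_cam" (4x4, takes a point from camera to tool coordinates, whose origin is the TCP and whose axes are the tool frame's). Camera axes: x right, y up, looking along -z (the intrinsics and any distortion apply to the point x, -y, -z); pixel columns grow to the right and rows downward; lengths in m; the calibration is good to about 2 mm. A picture is of the moment at which its call begins: read the wrist's pose just before it. calibration takes no time and is no camera call.
- robot.hand_in(): hands the job in, once; it reports no verdict.
The state is a dict: "time": time; "qpos": joint angles; "qvel": joint speeds; "joint_efforts": joint torques, N m; "tool_pos": TCP position; "tool_rot": TCP orientation; "contact_force": force on the tool from outside, world axes, zero at the start; "torque": the same for the moment, N m; "opening": finger opening in m.
Only numpy, scipy, OpenCV 4.12 (cv2) and the standard library are available. Lean on these libraries where they do the work, as an engineer would, in place of code of your own. Each camera call takes 0.05 s, during which the arm holds its last target. There are 200 camera calls.

## Working session

There is one attempt and no reset: what is moved stays moved. The work goes in short steps, Python scripts to look and compute and a tool call to move; the robot and the scene stay as the last step left them, time stands still between calls to the robot, and variables do not carry over. Pictures are saved under pics/ and viewed, about 8 in all and at most 12, crops included, and the job is handed in when it is done.

Besides the shell and the picture viewer there is one more tool, called after "Emit:" as name(argument=value, ...), one argument or row to a line, values as JSON. apply_moves: Moves the arm, as the interface text tells. Its arguments: {"type":"object","properties":{"plan":{"type":"array","items":{"type":"array","items":{"type":"number"}}},"squeeze":{"type":"number"}},"required":["plan"]}

```bash
ls; mkdir -p pics; python3 - <<'E'
from cell import robot,cams
import cv2
s=robot.observe();print(s)
for n in("scene","top"):
    cv2.imwrite(f"pics/{n}0.png",cams.read_camera(n));print(cams.calibration(n))
print(cams.calibration("wrist"))
E
```

```text
pics
{'time': 0.0, 'qpos': array([-1.43396881e+00,  3.42710533e-01,  1.52501117e+00, -6.90477738e-06,
        1.27536760e+00, -1.45977244e-01]), 'qvel': array([ 0.00011772,  0.00073034, -0.00094593,  0.00020066, -0.00256438,
       -0.00120154]), 'joint_efforts': array([ 1.15811695e-04, -4.31243598e+01, -2.44211608e+01,  7.18395668e-02,
        5.60213474e-02, -1.16346532e-04]), 'tool_pos': array([ 0.14647991, -0.50375662,  0.23705331]), 'tool_rot': array([-1.57227802e+00,  2.11169048e-04, -2.85878604e+00]), 'contact_force': array([ 0.895619  , -0.14267535,  0.10290583]), 'torque': array([-0.00739743,  0.00514423, -0.03347442]), 'opening': 0.09215579500715428}
{'fx': 606.9958852838398, 'fy': 606.9958852838398, 'cx': 322.1650541775947, 'cy': 231.89030032100626, 'extrinsics': array([[-0.29097906,  0.95668912,  0.00878092,  0.22841703],
       [-0.57212398, -0.18135427,  0.79986548,  0.2674125 ],
       [ 0.76681506,  0.22772033,  0.60011508, -1.84535874],
       [ 0.        ,  0.        ,  0.        ,  1.        ]])}
{'fx': 532.3285045193697, 'fy': 532.3285045193697, 'cx': 327.01999933224823, 'cy': 240.79357483005225, 'extrinsics': array([[ 0.01829316, -0.9997123 , -0.01551369, -0.07344944],
       [ 0.99262057,  0.01629871,  0.12016135, -0.57580804],
       [-0.11987393, -0.01759734,  0.99263315, -1.36467878],
       [ 0.        ,  0.        ,  0.        ,  1.        ]])}
{'fx': 408.29792949526075, 'fy': 408.29792949526075, 'cx': 324.3346831009, 'cy': 233.16779682944204, 'T_tool_cam': array([[-4.36094061e-04, -9.59094457e-01, -2.83085910e-01,
        -7.64007716e-02],
       [ 9.64448304e-04,  2.83085402e-01, -9.59094221e-01,
        -1.46971827e-01],
       [ 9.99999440e-01, -6.91277020e-04,  8.01545159e-04,
         5.56574965e-04],
       [ 0.00000000e+00,  0.00000000e+00,  0.00000000e+00,
         1.00000000e+00]])}
```

View pics/scene0.png

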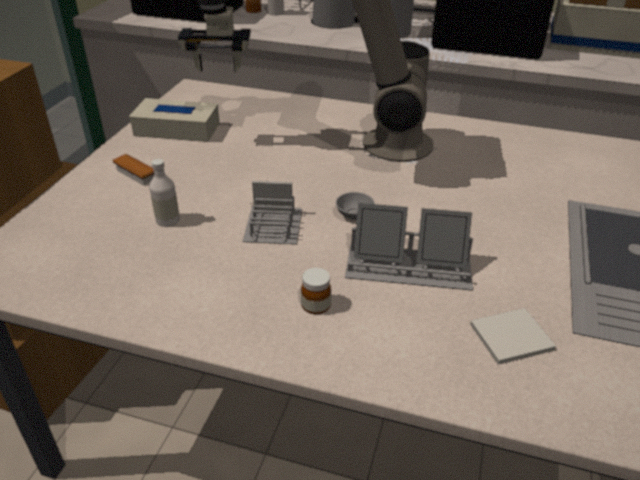

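View pics/top0.png

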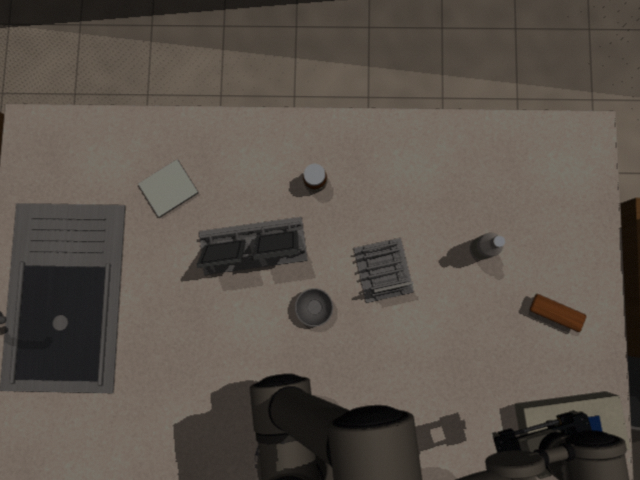

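```bash
cat > h.py <<'E'
import numpy as np, cv2
from scipy.spatial.transform import Rotation as R
from cell import robot,cams
def E(name,s=None):
    c=cams.calibration(name)
    K=np.array([[c["fx"],0,c["cx"]],[0,c["fy"],c["cy"]],[0,0,1]])
    if name=="wrist":
        T=np.eye(4);T[:3,:3]=R.from_euler("xyz",s["tool_rot"]).as_matrix();T[:3,3]=s["tool_pos"]
        X=np.linalg.inv(T@c["T_tool_cam"])
    else: X=c["extrinsics"]
    return K,np.diag([1,-1,-1,1])@X
def ray(KX,uv):
    K,X=KX
    d=X[:3,:3].T@np.linalg.inv(K)@[*uv,1]; o=-X[:3,:3].T@X[:3,3]; return o,d
def atz(KX,uv,z):
    o,d=ray(KX,uv); return o+d*(z-o[2])/d[2]
def proj(KX,p):
    K,X=KX; p=np.atleast_2d(p); q=(X[:3,:3]@p.T).T+X[:3,3]; q=q@K.T; return q[:,:2]/q[:,2:]
def T(p,yaw):
    t=np.eye(4);t[:3,:3]=R.from_euler("z",yaw).as_matrix();t[:3,3]=p;return t
E
python3 - <<'E'
from h import *
t=E("top");a=cv2.imread("pics/top0.png");b=cv2.imread("pics/scene0.png")
c1=cv2.resize(a[205:315,180:425],None,fx=3.2,fy=3.2,interpolation=2)
c2=cv2.resize(b[170:300,235:485],None,fx=3.2,fy=3.2,interpolation=2) 
cv2.imwrite("pics/c1.png",c1[:300]);cv2.imwrite("pics/c2.png",c2)
for n,uv in dict(standA=(199,231),standB=(302,218),standC=(306,262),rA=(352,243),rB=(402,237),rC=(412,296),rD=(362,303)).items(): print(n,atz(t,uv,0.003).round(3))
print('bottle',atz(t,(490,245),.1).round(3),'jar',atz(t,(314,178),.06).round(3),'bowl',atz(t,(314,308),.03).round(3))
E
```

```text
standA [0.602 0.284 0.003]
standB [0.642 0.006 0.003]
standC [ 0.523 -0.008  0.003]
rA [ 0.576 -0.13   0.003]
rB [ 0.594 -0.264  0.003]
rC [ 0.437 -0.291  0.003]
rD [ 0.416 -0.158  0.003]
bottle [ 0.565 -0.47   0.1  ] jar [ 0.739 -0.027  0.06 ] bowl [ 0.401 -0.033  0.03 ]
```

View pics/c2.png

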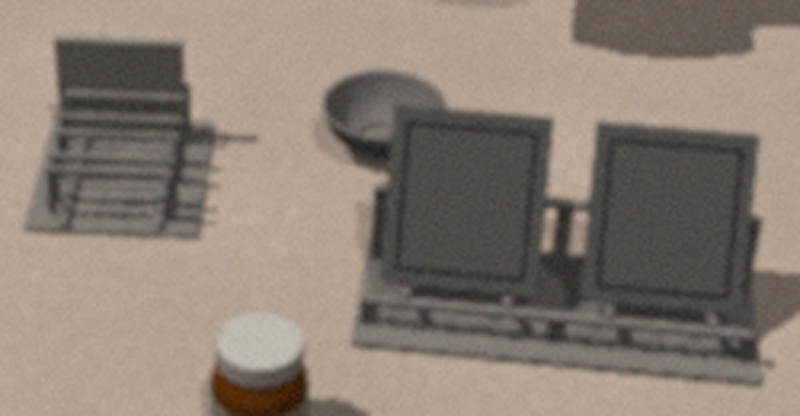

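```bash
cat >> h.py <<'E'
def pose(yaw,tilt=0):
    """tool rotation: jaws (z) along heading yaw, fingers down, tipped outward by tilt (rad)"""
    c,s,ct,st=np.cos(yaw),np.sin(yaw),np.cos(tilt),np.sin(tilt)
    h=np.array([c,s,0]);k=np.array([0,0,1.])
    y=st*h-ct*k; z=ct*h+st*k
    return np.column_stack([np.cross(y,z),y,z])
def delta(p,M):
    s=robot.observe(); A=R.from_euler("xyz",s["tool_rot"]).as_matrix()
    sh=A.T@(np.array(p)-s["tool_pos"]); rv=R.from_matrix(A.T@M).as_rotvec(degrees=True)
    print("t %.2f pos %s F %s op %.4f"%(s["time"],s["tool_pos"].round(4),s["contact_force"].round(1),s["opening"]))
    print("shift mm",(sh*1000).round(1),"turn",rv.round(2))
E
python3 -c "
from h import *
delta((.50,-.17,.26),pose(np.radians(8.5)))"
```

```text
t 0.10 pos [ 0.1465 -0.5038  0.2371] F [-0.  -0.6 -0.8] op 0.0917
shift mm [-432.6  -22.5 -221.9] turn [ 6.00e-02 -8.23e+01 -7.00e-02]
```

Emit:
apply_moves(
  plan=[
    [-0.05, -0.005, -0.025, 0, -10, 0, -1],
    [-0.1, -0.01, -0.05, 0, -20, 0, -1],
    [-0.15, -0.02, -0.075, 0, -30, 0, -1],
    [-0.2, -0.02, -0.1, 0, -40, 0, -1],
    [-0.25, -0.02, -0.125, 0, -50, 0, -1],
  ],
)

```text
time: 0.72
tool_pos: [0.3527, -0.3129, 0.2577]
tool_rot: [-1.571, -0.0, -1.981]
contact_force: [0.6, 0.4, -1.6]
opening: 0.0917
```

```bash
python3 -c "
from h import *
delta((.50,-.17,.26),pose(np.radians(8.5)))"
```

```text
t 0.72 pos [ 0.3527 -0.3129  0.2577] F [ 0.6  0.4 -1.6] op 0.0917
shift mm [-189.7   -2.3   78.1] turn [ -0.   -31.98   0.  ]
```

Emit:
apply_moves(
  plan=[
    [-0.05, 0, 0.02, 0, -10, 0, -1],
    [-0.1, 0, 0.04, 0, -20, 0, -1],
    [-0.15, -0.002, 0.06, 0, -30, 0, -1],
    [-0.19, -0.002, 0.078, 0, -32, 0, -1],
    [-0.19, -0.002, 0.078, 0, -32, 0, -1],
  ],
)

```text
time: 1.35
tool_pos: [0.5011, -0.1698, 0.259]
tool_rot: [-1.571, 0.001, -1.423]
contact_force: [0.3, -0.9, 0.3]
opening: 0.0919
```

```bash
python3 -c "
from h import *
s=robot.observe();im=cams.read_camera('wrist');cv2.imwrite('pics/w1.png',im);import pickle;pickle.dump(s,open('w1.pkl','wb'))
delta((.50,.17,.26),pose(np.radians(8.5)))"
```

```text
t 1.40 pos [ 0.5    -0.171   0.2591] F [ 0.1  0.1 -0. ] op 0.0918
shift mm [-337.4   -0.8   49.4] turn [ 0.07 -0.16 -0.03]
```

View pics/w1.png

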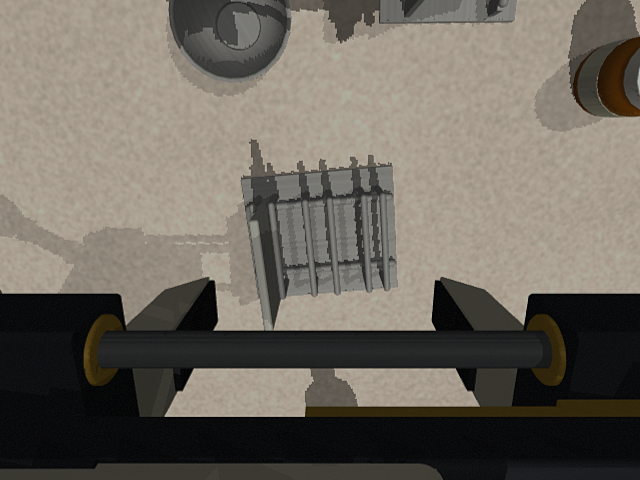

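```bash
python3 -c "
from h import *
im=cv2.imread('pics/w1.png');cv2.imwrite('pics/w1c.png',cv2.resize(im[150:335,235:405],None,fx=3.2,fy=3.2,interpolation=2))
delta((.53,.11,.33),pose(np.radians(8.5)))"
```

```text
t 1.40 pos [ 0.5    -0.171   0.2591] F [ 0.1  0.1 -0. ] op 0.0918
shift mm [-273.7  -70.9   70.3] turn [ 0.07 -0.16 -0.03]
```

View pics/w1c.png

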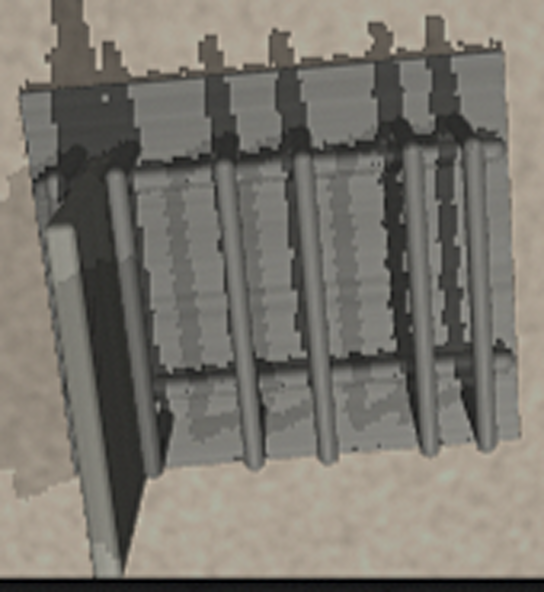

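Emit:
apply_moves(
  plan=[
    [-0.05, -0.02, 0.01, 0, 0, 0, -1],
    [-0.11, -0.04, 0.03, 0, 0, 0, -1],
    [-0.16, -0.06, 0.05, 0, 0, 0, -1],
    [-0.22, -0.07, 0.06, 0, 0, 0, -1],
    [-0.27, -0.07, 0.07, 0, 0, 0, -1],
  ],
)

```text
time: 2.02
tool_pos: [0.5303, 0.1059, 0.3306]
tool_rot: [-1.569, -0.0, -1.429]
contact_force: [-0.3, -0.3, -0.9]
opening: 0.0915
```

```bash
python3 -c "
from h import *
s=robot.observe();im=cams.read_camera('wrist');cv2.imwrite('pics/w2.png',im);import pickle;pickle.dump(s,open('w2.pkl','wb'))
delta((.53,.11,.33),pose(np.radians(8.5)))"
```

```text
t 2.08 pos [0.5298 0.1113 0.33  ] F [-2.3  3.7 -1.3] op 0.0917
shift mm [ 1.3 -0.  -0. ] turn [-0.05 -0.17 -0.2 ]
```

View pics/w2.png

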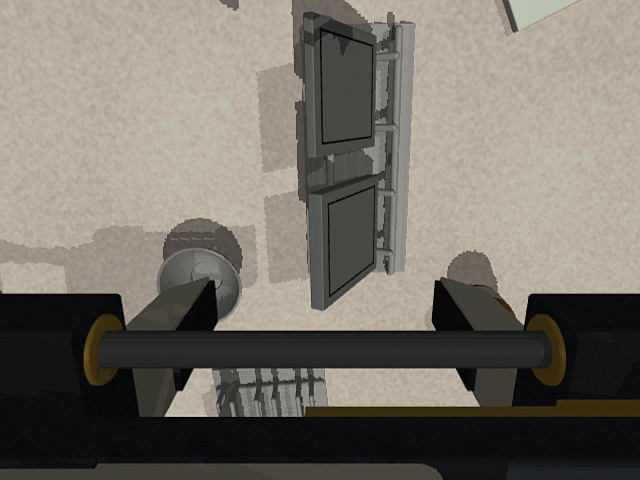

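```bash
python3 - <<'E'
from h import *
import pickle
from scipy.optimize import least_squares
im=cv2.imread('pics/w2.png')[5:315,290:425]
cv2.imwrite('pics/w2c.png',cv2.resize(cv2.rotate(im,cv2.ROTATE_90_CLOCKWISE),None,fx=2.5,fy=2.5,interpolation=2))
s=pickle.load(open('w1.pkl','rb'));kx=E('wrist',s)
P={-41.5:((118,170),(152,470)),-11:((226,163),(255,462)),11:((302,156),(328,457)),41.5:((413,147),(430,450)),58.5:((474,143),(487,446))}
X=[];U=[]
for x,(a,b) in P.items():
    X+= [(x/1e3,.045,.047),(x/1e3,-.046,.047)];U+=[np.array(a)/3.2+[235,150],np.array(b)/3.2+[235,150]]
X=np.array(X);U=np.array(U)
def f(v,free=0):
    t=T((v[0],v[1],0),v[2]);return (proj(kx,X@t[:3,:3].T+t[:3,3])-U).ravel()
r=least_squares(f,(.506,-.211,.15));print(r.x,np.degrees(r.x[2]));print(r.fun.reshape(-1,2).round(1))
E
```

```text
[ 0.50514661 -0.21319993  0.22858524] 13.096969542807631
[[-0.2  0.7]
 [ 0.3 -0.5]
 [-0.1  0.2]
 [-0.2 -0.3]
 [ 0.7  0.5]
 [-0.2 -0.4]
 [ 0.   0.6]
 [-0.2 -0.6]
 [ 0.   0.3]
 [-0.2 -0.7]]
```

View pics/w2c.png

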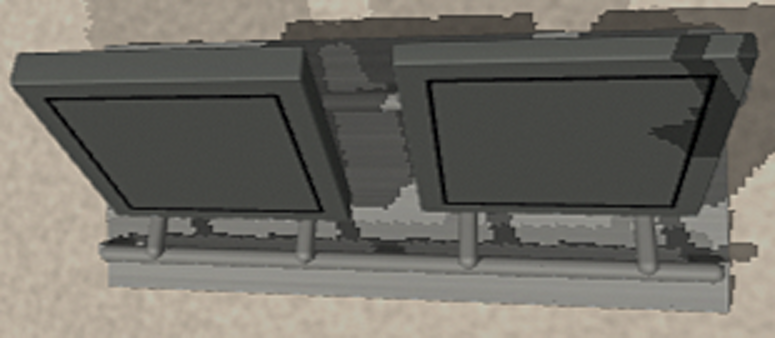

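```bash
cat > fit.py <<'E'
from h import *
import pickle
from scipy.optimize import least_squares
s=pickle.load(open('w2.pkl','rb'));kx=E('wrist',s)
D=[ # side, y sign, top/bot, back/front(0/1), crop px
(-1,-1,1,0,14,55),(-1,1,1,0,300,47),(-1,-1,1,1,18,86),(-1,1,1,1,303,80),(-1,-1,0,1,112,213),
(1,-1,1,0,393,46),(1,1,1,0,757,35),(1,-1,1,1,395,68),(1,1,1,1,745,61),(1,-1,0,1,427,212),(1,1,0,1,695,213)]
U=np.array([[d[5]/2.5+290,314-d[4]/2.5] for d in D])
def model(v):
    out=[]
    for d in D:
        th=v[3] if d[0]<0 else v[4]; y0=v[5] if d[0]<0 else v[6]
        bx,bz=d[3]*th,d[2]*.125
        out.append((bx*.866-bz*.5,y0+d[1]*.055,.022+bx*.5+bz*.866))
    t=T((v[0],v[1],0),v[2]);return np.array(out)@t[:3,:3].T+t[:3,3]
def f(v):
    return np.r_[(proj(kx,model(v))-U).ravel(),(v[5]+.07)*500,(v[6]-.07)*500]
r=least_squares(f,(.56,.138,.14,.014,.009,-.07,.07));print(r.x.round(4),np.degrees(r.x[2]));print(r.fun[:-2].reshape(-1,2).round(1))
print(proj(E('top'),model(r.x)[[0,1,5,6]]).round(0))
E
python3 fit.py
```

```text
[ 0.5759  0.1389  0.1589  0.0117  0.0072 -0.0697  0.0697] 9.103710423415295
[[ 0.7 -0.4]
 [ 0.7 -1.9]
 [-1.   3.9]
 [-0.8  0.4]
 [ 1.4 -2.1]
 [ 0.1  0.9]
 [ 0.5  1. ]
 [-1.3  2. ]
 [-1.8 -5.1]
 [ 0.5  3.2]
 [ 2.1 -0.5]]
[[298. 253.]
 [253. 259.]
 [241. 261.]
 [197. 268.]]
```

```bash
cat >> h.py <<'E'
SX,SY,SYAW=.5759,.1389,.1589
def board(yc,th,bz):
    t=T((SX,SY,0),SYAW)
    return (t@[th/2*.866-bz*.5,yc,.022+th/2*.5+bz*.866,1])[:3]
RX,RY,RYAW=.5051,-.2132,.2286
def rack(x,y,z): return (T((RX,RY,0),RYAW)@[x,y,z,1])[:3]
TILT=np.radians(30)
E
python3 -c "
from h import *
p=board(.07,.009,.18);print(p);delta(p,pose(SYAW,TILT))"
```

```text
[0.47980548 0.19439387 0.18013   ]
t 2.08 pos [0.5298 0.1113 0.33  ] F [-2.3  3.7 -1.3] op 0.0917
shift mm [-89.  150.1 -37.6] turn [ 2.995e+01 -8.100e-01  1.000e-02]
```

Emit:
apply_moves(
  plan=[
    [-0.03, 0.02, -0.01, 10, 0, 0, -1],
    [-0.06, 0.05, -0.03, 20, 0, 0, -1],
    [-0.089, 0.09, -0.037, 30, -0.8, 0, -1],
    [-0.089, 0.15, -0.0375, 30, -0.8, 0, -1],
    [-0.089, 0.15, -0.0375, 30, -0.8, 0, -1],
  ],
)

```text
time: 2.7
tool_pos: [0.476, 0.1861, 0.175]
tool_rot: [-1.056, -0.005, -1.414]
contact_force: [0.5, -0.9, 0.5]
opening: 0.0918
```

```bash
python3 -c "
from h import *
s=robot.observe();im=cams.read_camera('wrist');cv2.imwrite('pics/w3.png',im);import pickle;pickle.dump(s,open('w3.pkl','wb'))
kx=E('wrist',s)
g=[(T((SX,SY,0),SYAW)@[bx*.866-bz*.5,.07+y,.022+bx*.5+bz*.866,1])[:3] for bx in(0,.009) for y in(-.055,.055) for bz in(.125,.0)]
print(proj(kx,g).round(0).tolist())
delta(board(.07,.009,.096),pose(SYAW,TILT))"
```

```text
[[330.0, 344.0], [329.0, 263.0], [331.0, 142.0], [330.0, 130.0], [346.0, 344.0], [340.0, 263.0], [350.0, 142.0], [341.0, 130.0]]
t 2.75 pos [0.4772 0.1862 0.1754] F [-0.5 -0.2 -1.4] op 0.0918
shift mm [-8.1 81.7  6.4] turn [ 0.45 -0.02  0.34]
```

View pics/w3.png

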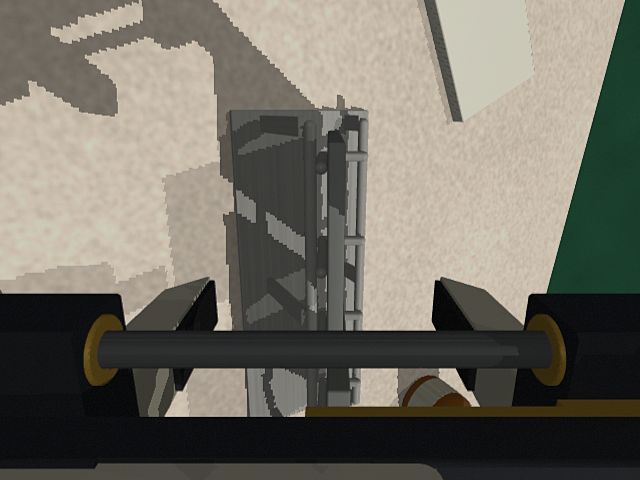

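Emit:
apply_moves(
  plan=[
    [-0.012, 0.01, 0.005, 0.4, 0, 0.3, -1],
    [-0.012, 0.03, 0.005, 0.4, 0, 0.3, -1],
    [-0.012, 0.055, 0.005, 0.4, 0, 0.3, -1],
    [-0.012, 0.081, 0.005, 0.4, 0, 0.3, -1],
    [-0.012, 0.081, 0.005, 0.4, 0, 0.3, -0.5],
  ],
)

```text
time: 3.38
tool_pos: [0.5281, 0.2094, 0.1248]
tool_rot: [-1.062, -0.006, -1.417]
contact_force: [0.3, -0.9, -0.1]
opening: 0.0856
```

Emit:
apply_moves(
  plan=[
    [0, 0, 0, 0, 0, 0, -0.3],
    [0, 0, 0, 0, 0, 0, 0.2],
    [0, 0, 0, 0, 0, 0, 1],
    [0, 0, 0, 0, 0, 0, 1],
    [0, 0, 0, 0, 0, 0, 1],
  ],
  squeeze=25,
)

```text
time: 4.0
tool_pos: [0.5269, 0.2106, 0.125]
tool_rot: [-1.061, -0.005, -1.415]
contact_force: [-0.3, 0.2, -0.7]
opening: 0.0363
```

```bash
python3 -c "
from h import *
delta(board(.07,.009,.096)+0.006*np.array([-.158,.987,0]),pose(SYAW,TILT));print(robot.observe()['qpos'].round(3))"
```

```text
t 4.00 pos [0.5269 0.2106 0.125 ] F [-0.3  0.2 -0.7] op 0.0363
shift mm [  2.5  11.9 -14.8] turn [ 0.81 -0.01  0.35]
[ 0.281  0.367  1.993 -0.236  0.283  0.334]
```

```bash
cat >> h.py <<'E'
def boardt(yc,th,bz,deg):
    a=np.radians(deg);c,s=np.cos(a),np.sin(a)
    return (T((SX,SY,0),SYAW)@[th/2*c-bz*s,yc,.022+th/2*s+bz*c,1])[:3]
E
python3 -c "
from h import *
for a in (24,25,26): delta(boardt(.076,.009,.10,a),pose(SYAW,np.radians(a)))"
```

```text
t 4.00 pos [0.5269 0.2106 0.125 ] F [-0.3  0.2 -0.7] op 0.0363
shift mm [ 2.5  8.8 -4.4] turn [-5.19 -0.02  0.35]
t 4.00 pos [0.5269 0.2106 0.125 ] F [-0.3  0.2 -0.7] op 0.0363
shift mm [ 2.5  8.6 -6.1] turn [-4.19 -0.02  0.35]
t 4.00 pos [0.5269 0.2106 0.125 ] F [-0.3  0.2 -0.7] op 0.0363
shift mm [ 2.5  8.4 -7.8] turn [-3.19 -0.02  0.35]
```

Emit:
apply_moves(
  plan=[
    [0.0, 0, -0.003, -4, 0, 0, -0.2],
    [0.002, 0.004, -0.006, -4, 0, 0.3, -0.2],
    [0.002, 0.0085, -0.006, -4, 0, 0.3, -0.2],
    [0.002, 0.0085, -0.006, -4, 0, 0.3, -0.2],
    [0.002, 0.0085, -0.006, -4, 0, 0.3, -0.2],
  ],
)

```text
time: 4.62
tool_pos: [0.5261, 0.2083, 0.1144]
tool_rot: [-1.131, -0.001, -1.413]
contact_force: [1.2, -0.0, 0.9]
opening: 0.0552
```

```bash
python3 -c "
from h import *
delta(boardt(.076,.009,.10,25),pose(SYAW,np.radians(25)));print(robot.observe()['qpos'].round(3))"
```

```text
t 4.62 pos [0.5261 0.2083 0.1144] F [ 1.2 -0.   0.9] op 0.0552
shift mm [ 0.4 -0.2  0.1] turn [-0.19 -0.02  0.06]
[ 0.267  0.392  1.952 -0.133  0.363  0.223]
```

Emit:
apply_moves(
  plan=[
    [0, 0, -0.0034, 2, 0, 0, -0.2],
    [0, 0, -0.0034, 2, 0, 0, 0.2],
    [0, 0, -0.0034, 2, 0, 0, 0.5],
    [0, 0, -0.0034, 2, 0, 0, 0.7],
    [0, 0, -0.0034, 2, 0, 0, 0.9],
  ],
  squeeze=20,
)

```text
time: 5.25
tool_pos: [0.5234, 0.2079, 0.1132]
tool_rot: [-1.096, -0.001, -1.413]
contact_force: [-0.7, -0.2, -0.2]
opening: 0.0197
```

Emit:
apply_moves(
  plan=[
    [0, 0, 0, 0, 0, 0, 1],
    [0, 0, 0, 0, 0, 0, 1],
    [0, 0, 0, 0, 0, 0, 1],
    [0, 0, 0, 0, 0, 0, 1],
    [0, 0, 0, 0, 0, 0, 1],
  ],
)

```text
time: 5.88
tool_pos: [0.5231, 0.2078, 0.1131]
tool_rot: [-1.096, -0.001, -1.413]
contact_force: [-1.4, 0.6, 0.7]
opening: 0.0093
```

```bash
python3 -c "
from h import *
delta(boardt(.076,.009,.10,27),pose(SYAW,np.radians(27)));print(robot.observe()['qpos'].round(3))
delta(boardt(.076,.009,.20,27),pose(SYAW,np.radians(0)))"
```

```text
t 5.88 pos [0.5231 0.2078 0.1131] F [-1.4  0.6  0.7] op 0.0093
shift mm [ 0.4 -0.2 -0.1] turn [-0.18 -0.02  0.05]
[ 0.271  0.386  1.989 -0.177  0.299  0.269]
t 5.88 pos [0.5231 0.2078 0.1131] F [-1.4  0.6  0.7] op 0.0093
shift mm [   0.5 -100.2    0.2] turn [-27.18  -0.03   0.05]
```

Emit:
apply_moves(
  plan=[
    [0, -0.03, 0, 0, 0, 0, 1],
    [0, -0.07, 0, 0, 0, 0, 1],
    [0, -0.12, 0, -7, 0, 0, 1],
    [0, -0.15, 0, -16, 0, 0, 1],
    [0, -0.16, 0, -27, 0, 0, 1],
  ],
)

```text
time: 6.5
tool_pos: [0.4506, 0.1967, 0.2586]
tool_rot: [-1.548, 0.0, -1.412]
contact_force: [1.4, 0.6, -1.8]
opening: 0.0085
```

```bash
python3 -c "
from h import *
delta(rack(.05,0,.25),pose(RYAW,0))"
```

```text
t 6.50 pos [0.4506 0.1967 0.2586] F [ 1.4  0.6 -1.8] op 0.0085
shift mm [409.9   9.4  38.7] turn [-1.33 -4.    0.03]
```

Emit:
apply_moves(
  plan=[
    [0.04, 0, 0.004, -1, -0.5, 0, 1],
    [0.09, 0, 0.01, -1.3, -1, 0, 1],
    [0.14, 0, 0.014, -1.3, -1.5, 0, 1],
    [0.19, 0, 0.02, -1.3, -2, 0, 1],
    [0.24, 0, 0.024, -1.3, -2.5, 0, 1],
  ],
)

```text
time: 7.12
tool_pos: [0.513, -0.0385, 0.2561]
tool_rot: [-1.569, -0.001, -1.369]
contact_force: [-0.4, 0.1, -0.8]
opening: 0.0089
```

```bash
python3 -c "
from h import *
delta(rack(.05,0,.19),pose(RYAW,0))"
```

```text
t 7.12 pos [ 0.513  -0.0385  0.2561] F [-0.4  0.1 -0.8] op 0.0089
shift mm [168.2  66.4   7.2] turn [-0.09 -1.53  0.08]
```

Emit:
apply_moves(
  plan=[
    [0.05, 0, 0.002, 0, -0.5, 0, 1],
    [0.1, 0, 0.004, 0, -1, 0, 1],
    [0.15, 0.03, 0.007, 0, -1.5, 0, 1],
    [0.168, 0.066, 0.007, 0, -1.5, 0, 1],
    [0.168, 0.066, 0.007, 0, -1.5, 0, 1],
  ],
)

```text
time: 7.75
tool_pos: [0.5515, -0.2007, 0.1872]
tool_rot: [-1.575, 0.003, -1.345]
contact_force: [-0.4, 0.2, -0.6]
opening: 0.0088
```

```bash
python3 -c "
from h import *
s=robot.observe();im=cams.read_camera('wrist');cv2.imwrite('pics/w4.png',im);cv2.imwrite('pics/w4c.png',cv2.resize(im[110:340,180:440],None,fx=2.6,fy=2.6,interpolation=2))
kx=E('wrist',s)
print(proj(kx,[rack(x,y,.047) for x in (-.011,.011,.0415,.0585) for y in(-.045,.045)]).round(0).tolist())
delta(rack(.05,0,.19),pose(RYAW,0))"
```

```text
[[248.0, 282.0], [241.0, 163.0], [277.0, 282.0], [272.0, 163.0], [317.0, 282.0], [316.0, 162.0], [339.0, 282.0], [340.0, 162.0]]
t 7.80 pos [ 0.5525 -0.2     0.1894] F [ 0.7  0.2 -1.6] op 0.0085
shift mm [ 2.1 -0.6  0.8] turn [ 0.07 -0.11 -0.05]
```

View pics/w4c.png

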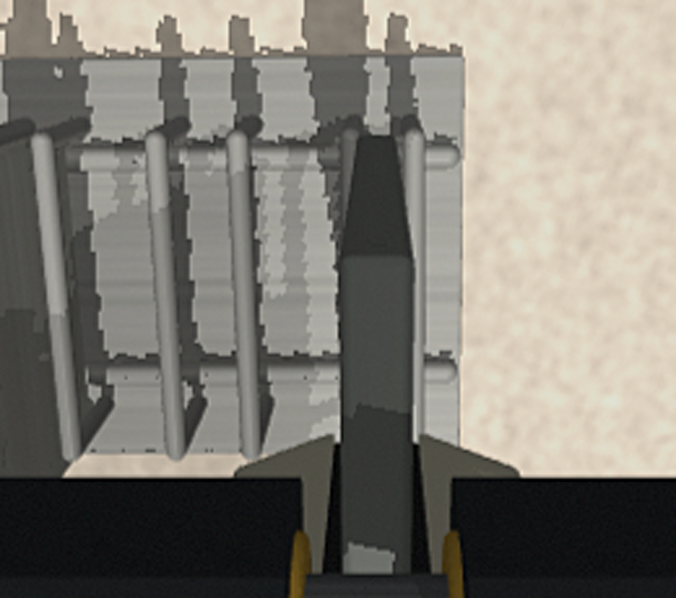

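```bash
python3 -c "
from h import *
c=cams.calibration('wrist');K,_=E('top');K=np.array([[c['fx'],0,c['cx']],[0,c['fy'],c['cy']],[0,0,1]])
kx=(K,np.diag([1,-1,-1,1])@np.linalg.inv(c['T_tool_cam']))
for z in(-.0045,.0045):print(proj(kx,[(x,y,z) for x in(-.055,-.06,-.05) for y in(.1,-.025)]).round(1).tolist())
print((np.array([(360,135),(341,255),(397,135),(412,255)])/2.6+[180,110]).round(1))
delta(rack(.05,0,.15),pose(RYAW,0))"
```

```text
[[316.9, 149.8], [309.6, 185.6], [316.9, 141.2], [309.5, 168.9], [316.9, 158.3], [309.8, 201.9]]
[[332.0, 149.8], [339.5, 185.6], [332.1, 141.2], [339.7, 168.9], [332.0, 158.3], [339.3, 201.9]]
[[318.5 161.9]
 [311.2 208.1]
 [332.7 161.9]
 [338.5 208.1]]
t 7.80 pos [ 0.5525 -0.2     0.1894] F [ 0.7  0.2 -1.6] op 0.0085
shift mm [ 2.2 39.4  0.9] turn [ 0.07 -0.11 -0.05]
```

Emit:
apply_moves(
  plan=[
    [-0.005, 0.01, 0.0005, 0, -0.1, 0, 1],
    [-0.005, 0.025, 0.0005, 0, -0.1, 0, 1],
    [-0.005, 0.035, 0.0005, 0, -0.1, 0, 1],
    [-0.005, 0.035, 0.0005, 0, -0.1, 0, 1],
    [-0.005, 0.035, 0.0005, 0, -0.1, 0, 1],
  ],
)

```text
time: 8.43
tool_pos: [0.5527, -0.1952, 0.1557]
tool_rot: [-1.57, -0.002, -1.341]
contact_force: [0.0, -0.7, -1.3]
opening: 0.009
```

Emit:
apply_moves(
  plan=[
    [0, 0.003, 0, 0, 0, 0, 1],
    [0, 0.006, 0, 0, 0, 0, 1],
    [0, 0.009, 0, 0, 0, 0, 1],
    [0, 0.011, 0, 0, 0, 0, 1],
    [0, 0.012, 0, 0, 0, 0, 1],
  ],
)

```text
time: 9.05
tool_pos: [0.5524, -0.1951, 0.1432]
tool_rot: [-1.57, -0.001, -1.341]
contact_force: [-0.0, 0.4, -1.5]
opening: 0.0091
```

```bash
python3 -c "
from h import *
s=robot.observe();im=cams.read_camera('wrist');cv2.imwrite('pics/w5c.png',cv2.resize(im[110:340,180:440],None,fx=2.6,fy=2.6,interpolation=2))
print(s['torque'].round(2))
delta(rack(.05,-.007,.11),pose(RYAW,0))"
```

```text
[ 0.03 -0.12 -0.  ]
t 9.10 pos [ 0.5524 -0.1951  0.1431] F [-0.3 -1.1 -1.3] op 0.0090
shift mm [13.9 33.2 -0.2] turn [-0.03  0.05  0.06]
```

Emit:
apply_moves(
  plan=[
    [0, 0.003, 0, 0, 0, 0, 1],
    [0, 0.006, 0, 0, 0, 0, 1],
    [0, 0.009, 0, 0, 0, 0, 1],
    [0, 0.012, 0, 0, 0, 0, 1],
    [0, 0.014, 0, 0, 0, 0, 1],
  ],
)

```text
time: 9.72
tool_pos: [0.5524, -0.1951, 0.1291]
tool_rot: [-1.57, -0.001, -1.341]
contact_force: [0.7, 0.6, -1.7]
opening: 0.0089
```

Emit:
apply_moves(
  plan=[
    [0, 0.002, 0, 0, 0, 0, 1],
    [0, 0.005, 0, 0, 0, 0, 1],
    [0, 0.008, 0, 0, 0, 0, 1],
    [0, 0.01, 0, 0, 0, 0, 1],
    [0, 0.012, 0, 0, 0, 0, 1],
  ],
)

```text
time: 10.35
tool_pos: [0.5525, -0.1951, 0.1172]
tool_rot: [-1.57, -0.001, -1.341]
contact_force: [-1.2, -0.8, -0.9]
opening: 0.0088
```

Emit:
apply_moves(
  plan=[
    [0, 0.001, 0, 0, 0, 0, 1],
    [0, 0.002, 0, 0, 0, 0, 1],
    [0, 0.003, 0, 0, 0, 0, 1],
    [0, 0.004, 0, 0, 0, 0, 1],
    [0, 0.005, 0, 0, 0, 0, 1],
  ],
)

```text
time: 10.98
tool_pos: [0.5525, -0.1952, 0.1124]
tool_rot: [-1.57, -0.001, -1.341]
contact_force: [0.1, 0.4, 0.2]
opening: 0.0092
```

Emit:
apply_moves(
  plan=[
    [0, 0.0005, 0, 0, 0, 0, 1],
    [0, 0.001, 0, 0, 0, 0, 1],
    [0, 0.0015, 0, 0, 0, 0, 1],
    [0, 0.002, 0, 0, 0, 0, 1],
    [0, 0.0025, 0, 0, 0, 0, 1],
  ],
)

```text
time: 11.6
tool_pos: [0.5525, -0.1951, 0.1099]
tool_rot: [-1.57, -0.001, -1.341]
contact_force: [-1.3, -0.5, -1.2]
opening: 0.0087
```

Emit:
apply_moves(
  plan=[
    [0, 0.0005, 0, 0, 0, 0, 1],
    [0, 0.001, 0, 0, 0, 0, 1],
    [0, 0.0015, 0, 0, 0, 0, 1],
    [0, 0.002, 0, 0, 0, 0, 1],
    [0, 0.0025, 0, 0, 0, 0, 1],
  ],
)

```text
time: 12.22
tool_pos: [0.5526, -0.1953, 0.1083]
tool_rot: [-1.569, -0.002, -1.341]
contact_force: [-3.5, 0.3, 9.0]
opening: 0.009
```

```bash
python3 -c "
from h import *
s=robot.observe();im=cams.read_camera('wrist');cv2.imwrite('pics/w6c.png',cv2.resize(im[110:340,180:440],None,fx=2.6,fy=2.6,interpolation=2))
delta(rack(.05,.007,.11),pose(RYAW,0))"
```

```text
t 12.28 pos [ 0.5526 -0.1952  0.1083] F [-2.9 -0.3  6.7] op 0.0091
shift mm [-0.2 -1.7 -0.3] turn [-0.07  0.06  0.1 ]
```

View pics/w6c.png

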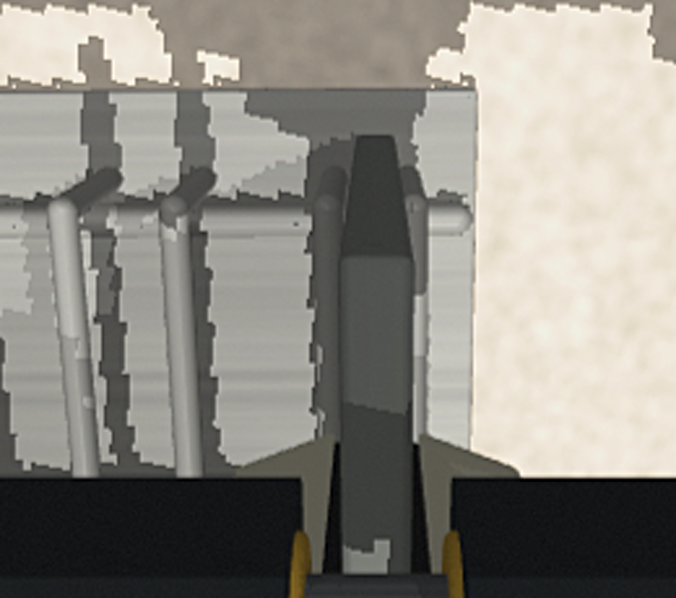

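Emit:
apply_moves(
  plan=[
    [0, -0.0005, 0, 0, 0, 0, 0.8],
    [0, -0.0005, 0, 0, 0, 0, 0.7],
    [0, -0.0005, 0, 0, 0, 0, 0.55],
    [0, -0.0005, 0, 0, 0, 0, 0.45],
    [0, -0.0005, 0, 0, 0, 0, 0.35],
  ],
)

```text
time: 12.9
tool_pos: [0.5525, -0.1951, 0.1078]
tool_rot: [-1.57, -0.001, -1.341]
contact_force: [-0.5, 0.2, -0.1]
opening: 0.0288
```

Emit:
apply_moves(
  plan=[
    [0, -0.02, 0, 0, 0, 0, 0.35],
    [0, -0.05, 0, 0, 0, 0, 0.35],
    [0, -0.1, 0, 0, 0, 0, 0.35],
    [0, -0.13, 0, 0, 0, 0, 0],
    [0, -0.15, 0, 0, 0, 0, -0.2],
  ],
)

```text
time: 13.52
tool_pos: [0.5527, -0.1951, 0.2598]
tool_rot: [-1.568, -0.003, -1.341]
contact_force: [-0.1, 0.1, 0.2]
opening: 0.0451
```

```bash
python3 -c "
from h import *
delta(boardt(-.07,.014,.20,27),pose(SYAW,np.radians(27)))"
```

```text
t 13.53 pos [ 0.5527 -0.1951  0.2598] F [-0.1  0.1  0.2] op 0.0451
shift mm [-256.3   55.8    9.2] turn [26.82  4.01 -0.81]
```

Emit:
apply_moves(
  plan=[
    [-0.05, 0, 0, 4, 1, 0, -0.2],
    [-0.11, 0, 0, 10, 2, 0, -0.2],
    [-0.17, 0, 0.005, 16, 3, -0.5, -0.2],
    [-0.22, 0.02, 0.009, 22, 4, -0.8, -0.2],
    [-0.256, 0.05, 0.009, 26.8, 4, -0.8, -0.2],
  ],
)

```text
time: 14.15
tool_pos: [0.5026, 0.058, 0.2085]
tool_rot: [-1.096, 0.001, -1.411]
contact_force: [1.2, 1.1, -0.4]
opening: 0.055
```

```bash
python3 -c "
from h import *
s=robot.observe();im=cams.read_camera('wrist');cv2.imwrite('pics/w7.png',im)
kx=E('wrist',s);a=.5;c,q=.866,.5
g=[(T((SX,SY,0),SYAW)@[bx*c-bz*q,-.07+y,.022+bx*q+bz*c,1])[:3] for bx in(0,.014) for y in(-.055,.055) for bz in(.125,.0)]
print(proj(kx,g).round(0).tolist())
delta(boardt(-.07,.014,.10,27),pose(SYAW,np.radians(27)))"
```

```text
[[299.0, 335.0], [314.0, 264.0], [296.0, 156.0], [313.0, 141.0], [322.0, 335.0], [329.0, 264.0], [322.0, 156.0], [330.0, 141.0]]
t 14.20 pos [0.4955 0.0607 0.2012] F [-6.6  0.9 -4. ] op 0.0549
shift mm [  6.1 101.3   8.2] turn [ 0.44 -0.03 -0.32]
```

View pics/w7.png

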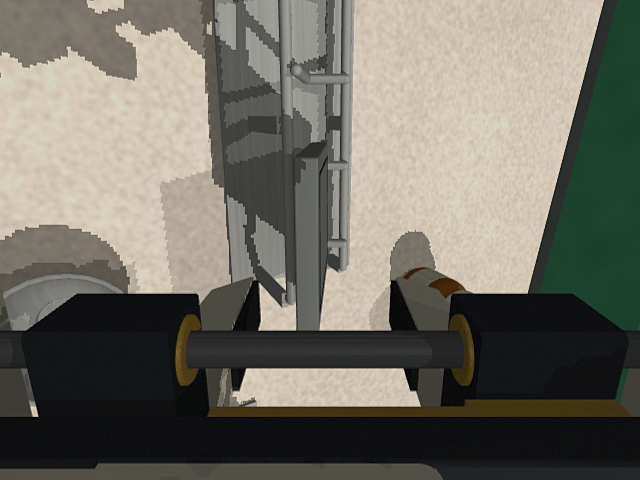

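Emit:
apply_moves(
  plan=[
    [0.006, 0.01, 0.005, 0, 0, 0, -0.2],
    [0.006, 0.03, 0.005, 0, 0, 0, -0.2],
    [0.006, 0.05, 0.005, 0, 0, 0, -0.2],
    [0.006, 0.05, 0.005, 0, 0, 0, -0.2],
    [0.006, 0.05, 0.005, 0, 0, 0, -0.2],
  ],
)

```text
time: 14.82
tool_pos: [0.5313, 0.0542, 0.1659]
tool_rot: [-1.101, 0.001, -1.412]
contact_force: [-0.4, 0.9, -0.3]
opening: 0.0549
```

```bash
python3 -c "
from h import *
delta(boardt(-.07,.014,.10,27),pose(SYAW,np.radians(27)))"
```

```text
t 14.82 pos [0.5313 0.0542 0.1659] F [-0.4  0.9 -0.3] op 0.0549
shift mm [-6.6 54.3 -7.1] turn [ 0.08 -0.05 -0.04]
```

Emit:
apply_moves(
  plan=[
    [-0.0066, 0, -0.007, 0, 0, 0, -0.2],
    [-0.0066, 0.02, -0.007, 0, 0, 0, -0.2],
    [-0.0066, 0.04, -0.007, 0, 0, 0, -0.2],
    [-0.0066, 0.054, -0.007, 0, 0, 0, -0.2],
    [-0.0066, 0.054, -0.007, 0, 0, 0, -0.2],
  ],
)

```text
time: 15.45
tool_pos: [0.547, 0.0644, 0.1133]
tool_rot: [-1.103, 0.002, -1.412]
contact_force: [-0.8, 0.6, 0.2]
opening: 0.055
```

```bash
python3 -c "
from h import *
delta(boardt(-.07,.014,.10,27),pose(SYAW,np.radians(27)));print(robot.observe()['qpos'].round(3))"
```

```text
t 15.45 pos [0.547  0.0644 0.1133] F [-0.8  0.6  0.2] op 0.0550
shift mm [ 1.  -0.4  1.5] turn [ 0.22 -0.03 -0.1 ]
[-0.084  0.363  2.025  0.361  0.317 -0.562]
```

Emit:
apply_moves(
  plan=[
    [0.001, 0, 0.0015, 0, 0, 0, 0.1],
    [0.001, 0, 0.0015, 0, 0, 0, 0.4],
    [0.001, 0, 0.0015, 0, 0, 0, 0.5],
    [0.001, 0, 0.0015, 0, 0, 0, 0.7],
    [0.001, 0, 0.0015, 0, 0, 0, 0.9],
  ],
  squeeze=22,
)

```text
time: 16.08
tool_pos: [0.5486, 0.0634, 0.1145]
tool_rot: [-1.102, 0.002, -1.412]
contact_force: [-2.8, -0.5, 0.7]
opening: 0.014
```

Emit:
apply_moves(
  plan=[
    [0, 0, 0, 0, 0, 0, 1],
    [0, 0, 0, 0, 0, 0, 1],
    [0, 0, 0, 0, 0, 0, 1],
    [0, 0, 0, 0, 0, 0, 1],
    [0, 0, 0, 0, 0, 0, 1],
  ],
)

```text
time: 16.7
tool_pos: [0.5487, 0.0634, 0.1144]
tool_rot: [-1.103, 0.002, -1.412]
contact_force: [-4.4, -0.3, 1.6]
opening: 0.0141
```

Emit:
apply_moves(
  plan=[
    [0, -0.03, 0, 0, 0, 0, 1],
    [0, -0.07, 0, 0, 0, 0, 1],
    [0, -0.12, 0, -7, 0, 0, 1],
    [0, -0.15, 0, -16, 0, 0, 1],
    [0, -0.17, 0, -27, 0, 0, 1],
  ],
)

```text
time: 17.32
tool_pos: [0.4731, 0.0507, 0.269]
tool_rot: [-1.562, -0.0, -1.413]
contact_force: [1.2, 0.9, -3.1]
opening: 0.0145
```

```bash
python3 -c "
from h import *
delta(rack(.0,0,.26),pose(RYAW,0))"
```

```text
t 17.32 pos [0.4731 0.0507 0.269 ] F [ 1.2  0.9 -3.1] op 0.0145
shift mm [265.7   9.  -10. ] turn [-0.52 -4.04  0.02]
```

Emit:
apply_moves(
  plan=[
    [0.05, 0, -0.002, -0.5, -1, 0, 1],
    [0.11, 0, -0.004, -0.5, -2, 0, 1],
    [0.17, 0.003, -0.006, -0.5, -3, 0, 1],
    [0.23, 0.009, -0.01, -0.5, -4, 0, 1],
    [0.266, 0.009, -0.01, -0.5, -4, 0, 1],
  ],
)

```text
time: 17.95
tool_pos: [0.5056, -0.2161, 0.2558]
tool_rot: [-1.57, 0.001, -1.344]
contact_force: [0.6, 0.6, -1.4]
opening: 0.0139
```

Emit:
apply_moves(
  plan=[
    [0, 0, 0, 0, 0, 0, 1],
    [0, 0.02, 0, 0, 0, 0, 1],
    [0, 0.045, 0, 0, 0, 0, 1],
    [0, 0.06, 0, 0, 0, 0, 1],
    [0, 0.06, 0, 0, 0, 0, 1],
  ],
)

```text
time: 18.58
tool_pos: [0.5053, -0.2123, 0.1959]
tool_rot: [-1.571, 0.003, -1.341]
contact_force: [0.4, 0.5, -2.0]
opening: 0.014
```

```bash
python3 -c "
from h import *
s=robot.observe();im=cams.read_camera('wrist');cv2.imwrite('pics/w8c.png',cv2.resize(im[110:340,180:440],None,fx=2.6,fy=2.6,interpolation=2))
kx=E('wrist',s)
u=proj(kx,[rack(x,y,.047) for x in (-.011,.011,.0415,.0585) for y in(-.045,.045)])
print(((u-[180,110])*2.6).round(0).tolist())
delta(rack(.0,0,.19),pose(RYAW,0))"
```

```text
[[337.0, 433.0], [335.0, 129.0], [411.0, 433.0], [414.0, 130.0], [513.0, 433.0], [525.0, 130.0], [569.0, 433.0], [586.0, 130.0]]
t 18.62 pos [ 0.5057 -0.2127  0.1969] F [-0.1 -0.5 -2.1] op 0.0139
shift mm [ 0.3  6.9 -0.8] turn [-0.07  0.05 -0.07]
```

View pics/w8c.png

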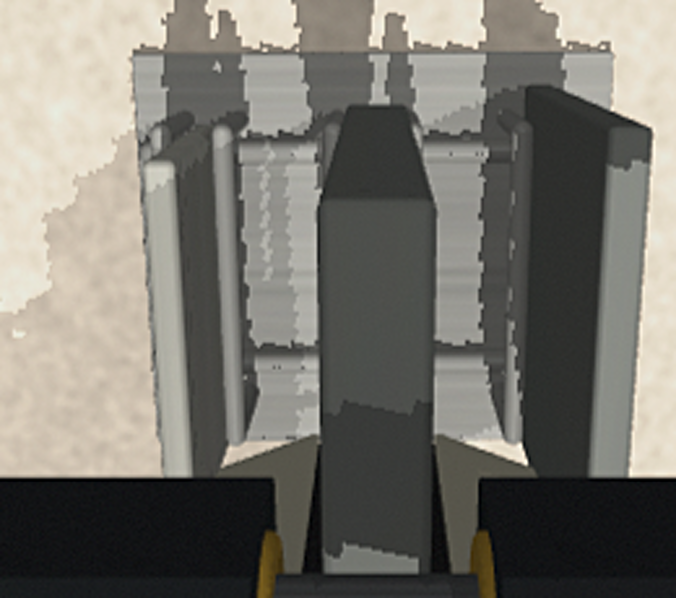

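Emit:
apply_moves(
  plan=[
    [0, 0.01, -0.0009, 0, 0, 0, 1],
    [0, 0.025, -0.0009, 0, 0, 0, 1],
    [0, 0.035, -0.0009, 0, 0, 0, 1],
    [0, 0.039, -0.0009, 0, 0, 0, 1],
    [0, 0.042, -0.0009, 0, 0, 0, 1],
  ],
)

```text
time: 19.25
tool_pos: [0.5047, -0.2133, 0.1545]
tool_rot: [-1.57, 0.001, -1.342]
contact_force: [0.5, -0.3, -1.4]
opening: 0.0138
```

Emit:
apply_moves(
  plan=[
    [0, 0.002, 0, 0, 0, 0, 1],
    [0, 0.004, 0, 0, 0, 0, 1],
    [0, 0.006, 0, 0, 0, 0, 1],
    [0, 0.008, 0, 0, 0, 0, 1],
    [0, 0.01, 0, 0, 0, 0, 1],
  ],
)

```text
time: 19.88
tool_pos: [0.5047, -0.2133, 0.1447]
tool_rot: [-1.57, 0.001, -1.342]
contact_force: [-0.7, 0.2, -1.8]
opening: 0.0138
```

```bash
python3 -c "
from h import *
delta(rack(.0,0,.11),pose(RYAW,0));print(robot.observe()['torque'])"
```

```text
t 19.88 pos [ 0.5047 -0.2133  0.1447] F [-0.7  0.2 -1.8] op 0.0138
shift mm [ 0.1 34.7  0.4] turn [-0.07  0.01 -0.06]
[ 0.04576705 -0.17032195  0.01870266]
```

Below hoop tops without contact; continue.

Emit:
apply_moves(
  plan=[
    [0, 0.004, 0, 0, 0, 0, 1],
    [0, 0.008, 0, 0, 0, 0, 1],
    [0, 0.012, 0, 0, 0, 0, 1],
    [0, 0.016, 0, 0, 0, 0, 1],
    [0, 0.02, 0, 0, 0, 0, 1],
  ],
)

```text
time: 20.5
tool_pos: [0.5047, -0.2132, 0.1245]
tool_rot: [-1.57, 0.001, -1.342]
contact_force: [-0.4, 0.3, -1.7]
opening: 0.0139
```

Emit:
apply_moves(
  plan=[
    [0, 0.003, 0, 0, 0, 0, 1],
    [0, 0.006, 0, 0, 0, 0, 1],
    [0, 0.008, 0, 0, 0, 0, 1],
    [0, 0.01, 0, 0, 0, 0, 1],
    [0, 0.011, 0, 0, 0, 0, 1],
  ],
)

```text
time: 21.12
tool_pos: [0.5047, -0.2132, 0.1136]
tool_rot: [-1.57, 0.001, -1.342]
contact_force: [-0.6, 0.1, -2.8]
opening: 0.0139
```

Emit:
apply_moves(
  plan=[
    [0, 0.0005, 0, 0, 0, 0, 1],
    [0, 0.001, 0, 0, 0, 0, 1],
    [0, 0.0015, 0, 0, 0, 0, 1],
    [0, 0.002, 0, 0, 0, 0, 1],
    [0, 0.0025, 0, 0, 0, 0, 1],
  ],
)

```text
time: 21.75
tool_pos: [0.5047, -0.2132, 0.1112]
tool_rot: [-1.57, 0.001, -1.342]
contact_force: [0.5, -0.1, -2.0]
opening: 0.0141
```

Emit:
apply_moves(
  plan=[
    [0, 0.0005, 0, 0, 0, 0, 1],
    [0, 0.001, 0, 0, 0, 0, 1],
    [0, 0.0015, 0, 0, 0, 0, 1],
    [0, 0.002, 0, 0, 0, 0, 1],
    [0, 0.002, 0, 0, 0, 0, 1],
  ],
)

```text
time: 22.38
tool_pos: [0.5047, -0.2132, 0.1092]
tool_rot: [-1.57, 0.001, -1.342]
contact_force: [0.0, 0.5, -2.1]
opening: 0.014
```

Emit:
apply_moves(
  plan=[
    [0, 0.0004, 0, 0, 0, 0, 1],
    [0, 0.0008, 0, 0, 0, 0, 1],
    [0, 0.0012, 0, 0, 0, 0, 1],
    [0, 0.0016, 0, 0, 0, 0, 1],
    [0, 0.0016, 0, 0, 0, 0, 1],
  ],
)

```text
time: 23.0
tool_pos: [0.5048, -0.2132, 0.1083]
tool_rot: [-1.569, 0.001, -1.342]
contact_force: [-1.1, 1.5, 5.3]
opening: 0.0139
```

Emit:
apply_moves(
  plan=[
    [0, -0.0002, 0, 0, 0, 0, 0.68],
    [0, -0.0002, 0, 0, 0, 0, 0.6],
    [0, -0.0002, 0, 0, 0, 0, 0.5],
    [0, -0.0002, 0, 0, 0, 0, 0.45],
    [0, -0.0002, 0, 0, 0, 0, 0.45],
  ],
)

```text
time: 23.62
tool_pos: [0.5047, -0.2132, 0.1078]
tool_rot: [-1.57, 0.001, -1.342]
contact_force: [-0.1, -0.3, 1.2]
opening: 0.025
```

Emit:
apply_moves(
  plan=[
    [0, -0.02, 0, 0, 0, 0, 0.45],
    [0, -0.05, 0, 0, 0, 0, 0.45],
    [0, -0.09, 0, 0, 0, 0, 0.45],
    [0, -0.13, 0, 0, 0, 0, 0.45],
    [0, -0.16, 0, 0, 0, 0, 0.45],
  ],
)

```text
time: 24.25
tool_pos: [0.5047, -0.2135, 0.2697]
tool_rot: [-1.568, -0.0, -1.342]
contact_force: [0.5, -0.9, -0.0]
opening: 0.0255
```

Emit:
apply_moves(
  plan=[
    [0, 0, 0, 0, 0, 0, 0.45],
    [0, 0, 0, 0, 0, 0, 0.45],
    [0, 0, 0, 0, 0, 0, 0.45],
    [0, 0, 0, 0, 0, 0, 0.45],
    [0, 0, 0, 0, 0, 0, 0.45],
  ],
)

```text
time: 24.88
tool_pos: [0.5045, -0.2133, 0.2674]
tool_rot: [-1.57, 0.002, -1.342]
contact_force: [0.0, 0.6, -0.7]
opening: 0.0252
```

```bash
python3 -c "
from h import *
s=robot.observe();im=cams.read_camera('wrist');sc=cams.read_camera('scene')
a=cv2.resize(im[60:340,160:460],(400,373));b=cv2.resize(sc[150:320,150:350],(400,340),interpolation=2)
o=np.zeros((373,800,3),np.uint8);o[:,:400]=a;o[:340,400:]=b;cv2.imwrite('pics/fin.png',o)
kx=E('wrist',s)
for x0,th in((0,.014),(.05,.009)):
  u=proj(kx,[rack(x0+d,y,.135) for y in(-.055,.055) for d in(-th/2,th/2)]);print(((u-[160,60])*400/300).round(0).tolist())
print(s['time'],s['contact_force'],s['opening'])"
```

```text
[[208.0, 315.0], [233.0, 315.0], [207.0, 115.0], [234.0, 115.0]]
[[301.0, 315.0], [317.0, 315.0], [311.0, 115.0], [329.0, 115.0]]
24.875 [ 0.0245174   0.58640402 -0.6591951 ] 0.02524096628236185
```

```bash
python3 -c "
from h import *
a=cv2.cvtColor(cv2.imread('pics/fin.png')[:,:400],6)
for r in(130,160,200,240,270): print(r,a[r-1:r+2,195:345:3].mean(0).astype(int).tolist())
for c0,c1 in((215,226),(312,320)): print(a[90:330:5,c0:c1].mean(1).astype(int).tolist())"
```

```text
130 [87, 78, 70, 62, 72, 128, 125, 126, 125, 126, 125, 127, 125, 116, 131, 105, 143, 143, 143, 143, 144, 143, 142, 142, 137, 69, 72, 73, 67, 69, 53, 41, 42, 41, 41, 42, 41, 40, 44, 116, 127, 127, 127, 126, 143, 205, 209, 212, 211, 212]
160 [124, 71, 70, 65, 62, 129, 126, 126, 126, 127, 126, 127, 126, 108, 126, 114, 134, 134, 134, 134, 135, 135, 136, 139, 61, 68, 68, 63, 72, 67, 45, 41, 41, 41, 40, 41, 41, 39, 80, 129, 127, 127, 128, 111, 206, 201, 209, 210, 208, 203]
200 [132, 81, 72, 67, 57, 127, 127, 126, 126, 127, 128, 128, 124, 108, 126, 116, 140, 140, 139, 140, 140, 140, 140, 141, 65, 69, 68, 95, 68, 61, 40, 40, 42, 41, 41, 41, 41, 47, 122, 127, 128, 127, 119, 208, 209, 207, 205, 208, 210, 208]
240 [139, 139, 111, 145, 53, 110, 110, 110, 111, 129, 128, 129, 120, 119, 124, 140, 142, 141, 142, 142, 143, 142, 143, 143, 144, 134, 57, 120, 146, 64, 40, 41, 41, 41, 42, 40, 39, 97, 130, 129, 127, 125, 153, 213, 205, 209, 202, 203, 210, 208]
270 [210, 209, 194, 191, 179, 106, 110, 111, 110, 126, 128, 130, 110, 222, 209, 210, 210, 212, 206, 205, 212, 215, 209, 206, 204, 199, 202, 209, 218, 220, 220, 83, 39, 41, 41, 41, 49, 123, 129, 128, 127, 117, 203, 212, 212, 211, 209, 205, 208, 211]
[92, 91, 85, 48, 48, 100, 126, 126, 125, 125, 125, 126, 126, 126, 126, 127, 126, 126, 127, 126, 126, 126, 127, 127, 127, 127, 120, 115, 119, 119, 118, 121, 118, 121, 118, 120, 117, 121, 117, 121, 118, 120, 118, 120, 116, 214, 207, 211]
[165, 155, 158, 159, 109, 78, 124, 124, 125, 125, 126, 127, 127, 127, 128, 127, 127, 127, 127, 127, 127, 127, 127, 127, 127, 127, 127, 127, 127, 127, 126, 126, 125, 124, 124, 124, 124, 125, 127, 128, 132, 134, 140, 109, 62, 15, 16, 15]
```

```bash
python3 -c "
from cell import robot
print(robot.hand_in())"
```

```text
the job is handed in; nothing more can be done
None
```

Both boards are standing in the rack: the thin one in the narrow end slot and the thick one in the middle wide slot. I handed the job in at about 25 s.

- **Which is which:** the gripper opening read 9 mm on the left-hand board (+y) and 14 mm on the right-hand one (-y).
- **Seating:** each was lowered slowly until the floor pushed back, at the same tool height both times (0.1083 m). The force readings were about 9 N for the thin board and 5 N for the thick. I then released and lifted clear.
- **Last check, thick board:** the picture numbers put its top edge within about 1–2 px of the centred, in-line position.
- **Last check, thin board:** its sides and far end also fit within about 2 px, but its near end looked about 5–10 px (3–6 mm) short. I took that to be hidden by a finger and did not confirm it.

**Where it differed or could not be checked:**
- A wrist joint limit stopped the tool tilting the full 30° at the stand. I gripped both boards at about 27° instead.
- I misread one picture and gripped the thin board about 7 mm off centre, then corrected for that when placing it.
- I had used up the picture views, so the last check used pixel brightness rather than a viewed image.
- I did not measure the lid, bowl, bottle and jar again at the end. The lid was still in its slot in the last picture I viewed, and I saw no unexpected contact forces.

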